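Load the drill vice and close its jaw

ROBOT

A 7-joint arm with a two-finger parallel gripper is mounted at the origin on a cart in front of the work surface, level with it; the furniture and walls round the work are solid. World frame = base frame: x ahead of the robot, y to its left, z up, the work surface at z = 0. Lengths are in m, angles in rad, forces in N, time in s.
With the tool pointing down it reaches from about 0.4 to 0.875 m from the base axis. Payload 4.4 kg.
Tool frame: the origin (TCP) lies at the very end of the fingers, on their centre line; the grasp point (between the pads) lies 19 mm behind it; z points along the fingers, x is the direction in which the jaws open and shut, and the axes are right-handed (so a half turn about z gives the same grasp; the last joint's range is limited). The gripper opens to 85 mm and grips with 20 to 120 N. Pads are 22 mm wide; open, the fingers measure 114 mm over their backs; the gripper's body (76 mm by 85 mm) begins 54 mm behind the grasp point. The pads swing forward as they close: fully open they stand 13 mm farther back than shut.
Start: joints at [1.201, 0.628, 0.038, 1.517, -0.027, 0.996, -0.02], TCP at [0.194, -0.62, 0.231] pointing down, gripper open.
Joint ranges: [-3.06, 3.06], [-0.37, 2.12], [-1.25, 1.32], [0.18, 2.47], [-1.1, 4.24], [0.23, 1.98], [-2.94, 2.94]. Speed limits (rad/s): [2.57, 2.57, 3.14, 3.14, 3.14, 3.14, 3.14].

INTERFACE

Orientations are given as a rotation vector (axis times angle).
In Python, from workcell import env gives the robot as it stands. The module is installed in compiled form; this text tells all that it offers.
- The arm moves only by the shell command python3 -m crank 'ROWS' [FORCE]. ROWS is JSON, a list of rows, each a list of 7 numbers: the shift along the world's x, y, z in mm, then the turn, a rotation vector about the world's x, y, z in rad, then the opening in per cent of the stroke, from 0 (shut) to 100 (fully open). A call has exactly 5 rows; each row is the pose to reach, as a shift and turn from the pose measured when the call began; what a row does not reach only later rows make up. A row lasts 1/10 s, in which the tool goes at most 50 mm and 8.59 degrees, less where a joint would pass 70% of its speed; a pose out of reach is approached as far as the arm can. A call with a gripper value outside its range is refused whole. The fingers move at their own pace and stop on an object; FORCE is the grip in N (left out, the last holds). Time passes only in rows, so rows that repeat a pose let the fingers close, or fill a call up. It gives the time, the measured TCP pose, the force and the opening at its end, in the units of the state.
- env.observe(): the state, without advancing time (a new reading comes with each control period).
- env.camera(name): name is "side" or "top" or "wrist"; returns a dict with "frame" (384x512x3 uint8, blue, green, red), "range_z" (384x512 float32, m along the optical axis (not along the pixel's ray), 0 where there is no reading), "camera_matrix" (3x3 intrinsics, pixels), "k1" (the pictures are not rectified: a ray, as slopes to the right and down, at radius r is drawn at 1 + k1 r^2 times it, then the intrinsics apply), "origin" and "orientation" of the camera in the world; the wrist camera has in their place "mount" (4x4, takes a point from camera to tool coordinates, whose origin is the TCP and whose axes are the tool frame's). Camera axes: x right, y down, z forward; pixel columns grow to the right and rows downward; lengths in m; the calibration is good to about 2 mm. A picture is of the moment at which its call begins: read the wrist's pose just before it.
- env.close_job(): hands the job in, once; it reports no verdict.
The state is a dict: "clock": time; "q": joint angles; "joint_vel": joint speeds; "effort": joint torques, N m; "position": TCP position; "tcp_rot": TCP orientation; "ft_force": force on the tool from outside, world axes, zero at the start; "wrist_torque": the same for the moment, N m; "width": finger opening in m.
Only numpy, scipy, OpenCV 4.12 (cv2) and the standard library are available. Lean on these libraries where they do the work, as an engineer would, in place of code of your own. Each camera call takes 0.05 s, during which the arm holds its last target. There are 200 camera calls.

TASK

Set the aluminium bracket with the upright lug flat on the rails of the open drill vice, between the jaws and about midway across their width, with its lug running from jaw to jaw, and let go of it. Then push the movable jaw along until it stops hard and the bracket sits firmly between both jaws with no gap at either end. Leave the channel block and the vee block where they are.

Things in the scene. Friction and masses are not known exactly. Their poses are not given: they have to be found in the camera images.
- lug_bracket: bare aluminium bracket, 0.14 kg, loose, standing on its base plate, 56 x 50 x 12 mm (its x, y, z) with four small holes; on its middle an upright lug 14 mm thick (x), 34 mm long (y), rising from 12 to 42 mm above the underside, with a 12 mm cross hole; grip the lug across its thickness. Origin at the centre of the underside, z up; half a turn about z is the same
- drill_vice: dark grey drill vice, fixed; 70 mm wide (x), 173 long (y), 48 high; origin under its middle, z up. Fixed jaw at +y: face at y = 61.5 mm, 68 wide, top z = 48. Two rails along y carry the work: tops z = 22 mm, 18 to 32 mm either side of the centre line, a slot between. At -y a cross plate (y -62 to -50, top z = 34) and a screw with cross bar (to y = -87, z = 38; not needed)
- drill_vice_jaw (a joint): slide of the movable jaw, m: grows as it opens, towards the vice's -y; at value q its clamping face is at vice y = 21.5 mm - q, so the gap between the jaws is 40 mm + q. It slides easily when pushed and stays where left. Starts open, 31 to 38 mm; 10 mm with the bracket's 50 mm clamped. The jaw is 66 mm wide, 28 mm long, top at z = 48 mm
- jaw_back (a point): point on the movable jaw: middle of the top edge of its back face (the face away from the fixed jaw), vice z = 48 mm; axes as the vice's. Push this face towards the vice's +y, anywhere above z = 35 mm
- channel_block: bystander: black U-shaped channel block, 32 x 56 x 26 mm, loose; origin at the centre of its underside
- vee_block: bystander: grey block with a V groove on top, 45 x 44 x 32 mm, loose; origin at the centre of its underside

How it is judged:
By the outcome, as a careful person would: the job done as asked, in the order asked, and still so for the second after the job is handed in, with the robot touching nothing.
It also fails if it takes over 42 s, if anything falls off the work surface, if the arm or the gripper's body presses on something with over 40 N, if the wrist force passes 120 N, or if a joint passes its speed limit or range.

## Working session

There is one attempt and no reset: what is moved stays moved. The work goes in short steps, Python scripts to look and compute and a shell command to move; the robot and the scene stay as the last step left them, time stands still between calls to the robot, and variables do not carry over. Pictures are saved under pics/ and viewed, about 8 in all and at most 12, crops included, and the job is handed in when it is done.

```bash
mkdir -p pics; cat > h.py <<'E'
import numpy as np, cv2
from scipy.spatial.transform import Rotation as R
from workcell import env
def cam(name):
    s=env.observe(); c=env.camera(name)
    if 'mount' in c:
        T=np.eye(4);T[:3,:3]=R.from_rotvec(s['tcp_rot']).as_matrix();T[:3,3]=s['position'];T=T@np.array(c['mount'])
    else:
        T=np.eye(4);o=np.array(c['orientation']);T[:3,:3]=o if o.shape==(3,3) else R.from_rotvec(o).as_matrix();T[:3,3]=c['origin']
    c['T']=T;return c
def cloud(c):
    """world xyz for each pixel (nan where no depth)"""
    K=np.array(c['camera_matrix']);h,w=c['range_z'].shape
    uv=np.stack(np.meshgrid(np.arange(w),np.arange(h)),-1).reshape(-1,1,2).astype(np.float64)
    n=cv2.undistortPoints(uv,K,np.array([c['k1'],0,0,0.])).reshape(h,w,2)
    z=c['range_z'].astype(float);z=np.where(z>0,z,np.nan)
    P=np.dstack([n[...,0]*z,n[...,1]*z,z])
    return P@c['T'][:3,:3].T+c['T'][:3,3]
E
python3 - <<'E'
from h import *
s=env.observe();print({k:np.round(v,3) for k,v in s.items()})
ims=[]
for n in('top','side'):
    c=cam(n);P=cloud(c);np.savez('%s.npz'%n,P=P,f=c['frame']);cv2.imwrite('pics/%s0.png'%n,cv2.resize(c['frame'],(800,600),interpolation=cv2.INTER_CUBIC))
    print(n,c['T'].round(3),c['camera_matrix'])
E
```

```text
{'clock': np.float64(0.0), 'q': array([ 1.201,  0.629,  0.038,  1.518, -0.027,  0.996, -0.02 ]), 'joint_vel': array([ 0.002, -0.   ,  0.001,  0.002,  0.   ,  0.001,  0.   ]), 'effort': array([ 1.0000e-03, -5.6340e+01,  1.2270e+00, -1.9344e+01,  1.1000e-02,
        1.1000e-02,  0.0000e+00]), 'position': array([ 0.194, -0.62 ,  0.23 ]), 'tcp_rot': array([-2.531e+00,  1.859e+00,  2.000e-03]), 'ft_force': array([0.14 , 0.088, 0.64 ]), 'wrist_torque': array([0.007, 0.051, 0.029]), 'width': np.float64(0.085)}
top [[-0.005 -0.985  0.171  0.349]
 [-1.     0.006  0.002 -0.059]
 [-0.002 -0.171 -0.985  0.96 ]
 [ 0.     0.     0.     1.   ]] [[389.83225357   0.         255.7701543 ]
 [  0.         389.83225357 188.41513909]
 [  0.           0.           1.        ]]
side [[-0.825 -0.2    0.528 -0.04 ]
 [-0.564  0.312 -0.764  0.768]
 [-0.012 -0.929 -0.37   0.464]
 [ 0.     0.     0.     1.   ]] [[444.47892053   0.         259.19514392]
 [  0.         444.47892053 190.09345609]
 [  0.           0.           1.        ]]
```

View pics/top0.png

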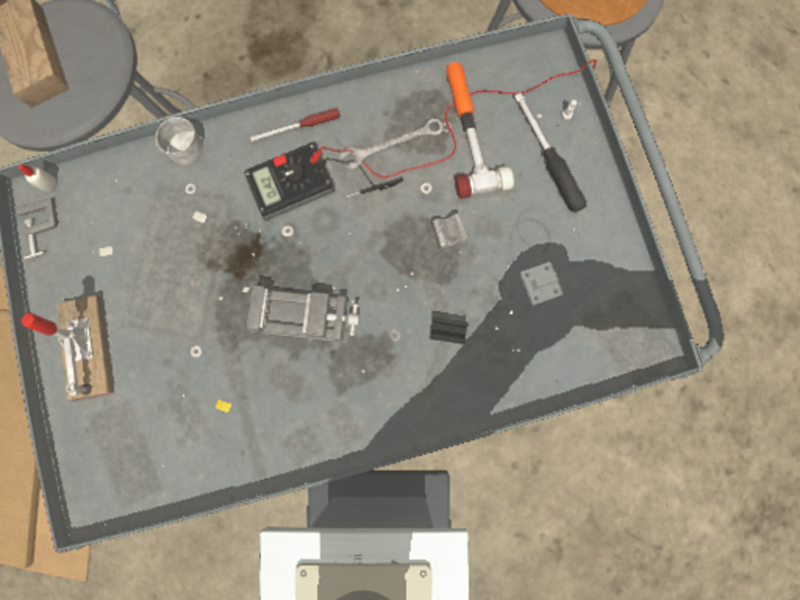

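View pics/side0.png

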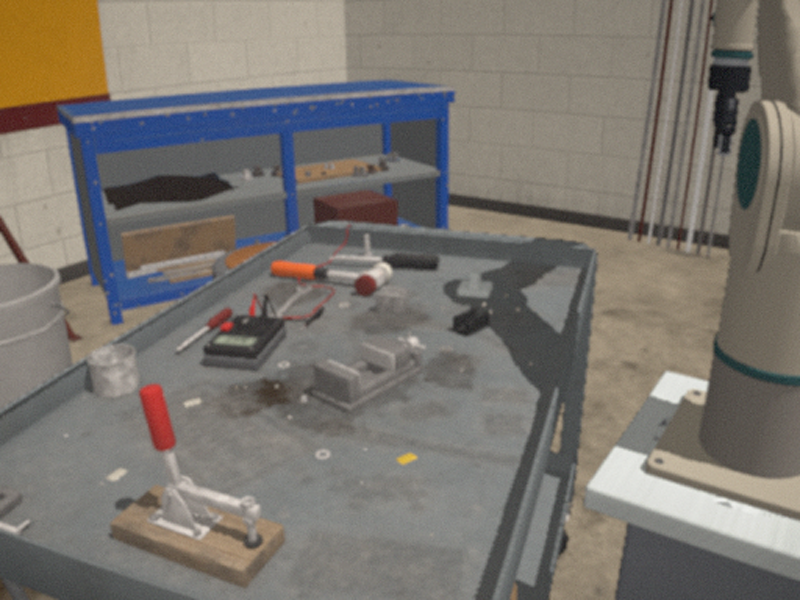

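The top picture shows the bracket at (541,284) and the vice centred near (300,311), with its screw and movable jaw to the right. The vee block is at (449,230) and the channel block at (449,327). Next I measure with depth.

```bash
python3 - <<'E'
from h import *
d=np.load('top.npz');P=d['P'];
def reg(n,u0,u1,v0,v1,z0,z1):
    q=P[int(v0*.64):int(v1*.64),int(u0*.64):int(u1*.64)].reshape(-1,3);q=q[(q[:,2]>z0)&(q[:,2]<z1)]
    r=cv2.minAreaRect((q[:,:2]*1000).astype(np.float32));print(n,len(q),'med',np.median(q,0).round(4),'rect',r)
reg('table',600,640,200,250,-1,1)
reg('base',500,585,245,320,.006,.06)
reg('lug',500,585,245,320,.028,.06)
reg('vice jaws',235,370,270,350,.041,.06)
reg('fixed',235,280,270,350,.041,.06)
reg('movable',300,345,270,350,.041,.06)
reg('vice rails',235,370,270,350,.005,.06)
reg('vee',425,475,205,255,.006,.06)
reg('chan',425,475,305,350,.006,.06)
c=cv2.resize(d['f'][165:235,150:390],(800,233),interpolation=cv2.INTER_CUBIC);cv2.imwrite('pics/crop1.png',c)
E
```

```text
table 796 med [ 6.322e-01 -4.220e-01 -1.000e-04] rect ((632.2533569335938, -421.2846374511719), (65.72898864746094, 87.75873565673828), 86.47187042236328)
base 437 med [ 0.5283 -0.2807  0.0125] rect ((532.5552978515625, -285.27984619140625), (56.29075622558594, 55.44632339477539), 19.197813034057617)
lug 91 med [ 0.5305 -0.2808  0.0415] rect ((531.5347290039062, -282.6469421386719), (14.000378608703613, 33.89921569824219), 19.605945587158203)
vice jaws 674 med [0.4829 0.0843 0.0479] rect ((483.52764892578125, 115.09864807128906), (119.66895294189453, 67.40118408203125), 83.30254364013672)
fixed 295 med [0.4882 0.1604 0.0478] rect ((488.9837646484375, 161.49786376953125), (26.139211654663086, 67.3956527709961), 83.16118621826172)
movable 379 med [0.478  0.0708 0.048 ] rect ((479.19586181640625, 71.94398498535156), (32.89536666870117, 65.94287872314453), 83.25930786132812)
vice rails 1899 med [0.4804 0.1007 0.0313] rect ((496.66070556640625, 101.07479095458984), (194.1339111328125, 107.8392562866211), 84.75960540771484)
vee 371 med [ 0.6128 -0.1362  0.0276] rect ((614.8893432617188, -136.25440979003906), (45.646488189697266, 44.217559814453125), 15.941326141357422)
chan 251 med [ 0.4578 -0.1327  0.02  ] rect ((456.0635070800781, -132.3182373046875), (55.89753723144531, 32.20299530029297), 80.87401580810547)
```

View pics/crop1.png

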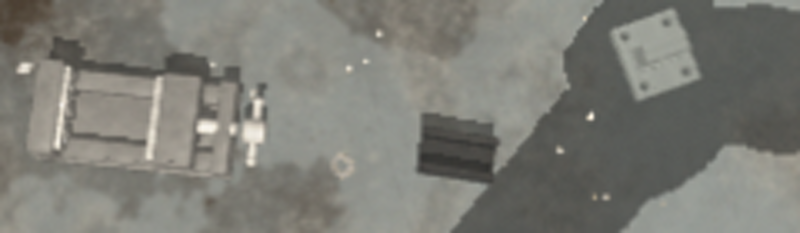

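```bash
python3 -m crank '[[34,34,-7,0,0,0.148,100],[68,68,-14,0,0,0.296,100],[102,102,-21,0,0,0.444,100],[136,136,-28,0,0,0.592,100],[170,170,-35,0,0,0.74,100]]' 40; python3 -m crank '[[34,34,-7,0,0,0.148,100],[68,68,-14,0,0,0.296,100],[102,102,-21,0,0,0.444,100],[136,136,-28,0,0,0.592,100],[168,167,-35,0,0,0.74,100]]'
```

```text
clock: 0.6
position: [0.3652, -0.4481, 0.1951]
tcp_rot: [-3.035, 0.809, 0.003]
ft_force: [0.5, -0.4, -0.3]
width: 0.0854
clock: 1.1
position: [0.5344, -0.279, 0.1596]
tcp_rot: [-3.121, -0.354, 0.003]
ft_force: [-0.2, -0.6, 0.6]
width: 0.0855
```

```bash
cat > lug.py <<'E'
from h import *
c=cam('wrist');P=cloud(c);s=env.observe();cv2.imwrite('pics/w1.png',c['frame'])
X=np.array([.532,-.283]);near=np.hypot(P[...,0]-X[0],P[...,1]-X[1])<.05
for n,a,b in(('lug',.034,.05),('plate',.008,.018)):
    q=P[near&(P[...,2]>a)&(P[...,2]<b)];print(n,len(q),np.median(q,0).round(4) if len(q) else'',cv2.minAreaRect((q[:,:2]*1000).astype(np.float32)) if len(q) else '')
m=R.from_rotvec(s['tcp_rot']).as_matrix();print(s['position'].round(4),'x-ang',np.degrees(np.arctan2(m[1,0],m[0,0])),'z',m[:,2].round(3),c['T'][:3,3])
E
python3 lug.py
```

```text
lug 707 [ 0.5338 -0.28    0.042 ] ((534.0567016601562, -281.07275390625), (14.017053604125977, 34.317996978759766), 19.148193359375)
plate 2414 [ 0.532  -0.2781  0.0121] ((534.1210327148438, -281.1537170410156), (56.03611755371094, 50.54857635498047), 19.14902687072754)
[ 0.541  -0.2702  0.1589] x-ang 13.796872365288403 z [ 0.004  0.007 -1.   ] [ 0.52103628 -0.21268192  0.30245178]
```

View pics/w1.png

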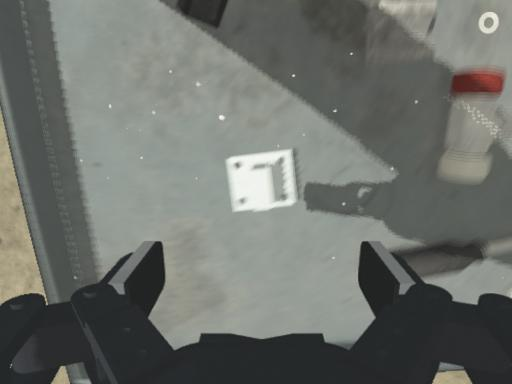

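The wrist view shows the bracket unobstructed at (262,180). The arm was still moving when I read its pose, so I settle it over the bracket and measure again.

```bash
python3 -m crank '[[-5,-6,-20,0,0,0.09,70],[-9,-12,-40,0,0,0.09,60],[-9,-12,-50,0,0,0.09,60],[-9,-12,-50,0,0,0.09,60],[-9,-12,-50,0,0,0.09,60]]'; python3 lug.py
```

```text
clock: 1.65
position: [0.5323, -0.2823, 0.1093]
tcp_rot: [-3.092, -0.515, -0.008]
ft_force: [-0.3, 0.9, -0.1]
width: 0.0514
lug 1060 [ 0.5336 -0.2798  0.0421] ((533.9846801757812, -281.010986328125), (13.779485702514648, 34.246131896972656), 19.16519546508789)
plate 3413 [ 0.5295 -0.2781  0.0121] ((533.9879150390625, -281.06890869140625), (56.22017288208008, 50.38382339477539), 19.241317749023438)
[ 0.5327 -0.2824  0.1098] x-ang 18.93828941000731 z [ 0.005  0.007 -1.   ] [ 0.51142599 -0.21889248  0.25251106]
```

```bash
python3 -m crank '[[1,1,-35,-0.007,0.005,0,60],[1,1,-70,-0.007,0.005,0,60],[1,1,-92,-0.007,0.005,0,60],[1,1,-92,-0.007,0.005,0,50],[1,1,-92,-0.007,0.005,0,30]]' 50; python3 -m crank '[[0,0,0,0,0,0,10],[0,0,0,0,0,0,0],[0,0,0,0,0,0,0],[0,0,0,0,0,0,0],[0,0,0,0,0,0,0]]'
```

```text
clock: 2.2
position: [0.5346, -0.2815, 0.0188]
tcp_rot: [3.098, 0.517, 0.001]
ft_force: [0.8, -0.1, 1.6]
width: 0.0294
clock: 2.7
position: [0.5359, -0.282, 0.0207]
tcp_rot: [3.096, 0.516, 0.006]
ft_force: [-0.7, 0.5, 7.8]
width: 0.0128
```

```bash
python3 -m crank '[[0,0,15,0,0,0,0],[0,0,45,0,0,0,0],[0,0,80,0,0,0,0],[0,0,110,0,0,0,0],[0,0,110,0,0,0,0]]'; python3 -m crank '[[-3,35,0,0,0,-0.09,0],[-8,80,0,0,0,-0.18,0],[-14,125,0,0,0,-0.27,0],[-20,170,0,0,0,-0.36,0],[-25,200,0,0,0,-0.45,0]]';  python3 -m crank '[[-5,20,0,0,0,0,0],[-8,30,0,0,0,0,0],[-8,30,0,0,0,0,0],[-8,30,0,0,0,0,0],[-8,30,0,0,0,0,0]]'
python3 - <<'E'
from h import *
s=env.observe();c=cam('wrist');P=cloud(c);cv2.imwrite('pics/w2.png',c['frame'])
np.savez('w2.npz',P=P,f=c['frame'],p=s['position'],r=s['tcp_rot'],T=c['T'])
m=R.from_rotvec(s['tcp_rot']).as_matrix();print(s['position'].round(4),'x-ang',np.degrees(np.arctan2(m[1,0],m[0,0])),'z',m[:,2].round(3),s['width'])
E
```

```text
clock: 3.2
position: [0.539, -0.2832, 0.1363]
tcp_rot: [3.091, 0.515, 0.018]
ft_force: [0.9, -0.2, -2.0]
width: 0.0127
clock: 3.7
position: [0.513, -0.0793, 0.1364]
tcp_rot: [3.127, -0.188, 0.014]
ft_force: [0.2, 0.4, -1.5]
width: 0.0131
clock: 4.2
position: [0.5053, -0.0513, 0.1363]
tcp_rot: [3.126, -0.193, 0.014]
ft_force: [-0.1, 0.3, -1.3]
width: 0.0125
[ 0.5053 -0.0513  0.1363] x-ang -7.0559678894003826 z [ 0.008 -0.01  -1.   ] 0.012542687714453363
```

View pics/w2.png

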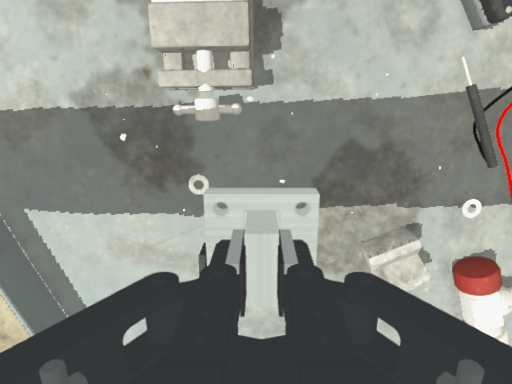

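The bracket is held square, its plate at about (262,200) in the wrist view, and the vice screw and cross plate show at (205,80). I move on to where the camera sees both jaws.

```bash
python3 -m crank '[[-9,25,0,0.01,0.008,0,0],[-18,55,0,0.01,0.008,0,0],[-27,75,0,0.01,0.008,0,0],[-27,75,0,0.01,0.008,0,0],[-27,75,0,0.01,0.008,0,0]]'
cat > vice.py <<'E'
from h import *
import sys
s=env.observe();c=cam('wrist');P=cloud(c);n=sys.argv[1];cv2.imwrite('pics/%s.png'%n,c['frame'])
p=s['position'];m=R.from_rotvec(s['tcp_rot']).as_matrix();print(p.round(4),'x-ang',np.degrees(np.arctan2(m[1,0],m[0,0])),'z',m[:,2].round(3))
def rect(n,k):
    k=k&(np.abs(P[...,0]-.48)<.07); k=cv2.morphologyEx(k.astype(np.uint8),cv2.MORPH_OPEN,np.ones((3,3)))
    _,l,st,_=cv2.connectedComponentsWithStats(k)
    for i in range(1,len(st)):
        if st[i,4]>250:
            q=P[l==i];print(n,st[i],q[:,2].mean().round(4),q[:,:2].min(0).round(4),q[:,:2].max(0).round(4),[np.round(v,2) for v in cv2.minAreaRect((q[:,:2]*1000).astype(np.float32))])
Z=P[...,2]
rect('jaws',abs(Z-.048)<.004)
rect('cross',abs(Z-.034)<.003)
rect('rails',abs(Z-.022)<.003)
rect('plate',abs(Z-(p[2]-.0065))<.005)
rect('lug',abs(Z-(p[2]+.0235))<.005)
E
python3 vice.py w3
```

```text
clock: 4.75
position: [0.4786, 0.0231, 0.1363]
tcp_rot: [3.135, -0.194, 0.001]
ft_force: [-0.0, -0.5, -2.7]
width: 0.0129
[0.4786 0.0231 0.1363] x-ang -7.081837084136236 z [ 0.001 -0.    -1.   ]
jaws [203   0 101  10 893] 0.0468 [0.4581 0.1484] [0.523  0.1602] [array([490.27, 153.8 ]), array([ 5.66, 65.38]), np.float64(83.21)]
jaws [ 208  108   95   46 4147] 0.0479 [0.4475 0.0541] [0.515  0.0914] [array([481.32,  72.69]), array([31.54, 66.29]), np.float64(83.02)]
cross [ 213  154   88   33 1549] 0.0338 [0.444  0.0295] [0.5114 0.0551] [array([477.98,  42.19]), array([25.35, 67.36]), np.float64(85.72)]
rails [ 279   17   19   91 1659] 0.0222 [0.5011 0.0849] [0.5209 0.1493] [array([511.47, 117.28]), array([63.6 , 13.81]), np.float64(83.68)]
rails [ 210   18   22   91 1709] 0.0222 [0.4518 0.0913] [0.4721 0.1552] [array([461.66, 123.07]), array([64.07, 14.32]), np.float64(83.7)]
plate [ 204  192  116   72 4379] 0.1278 [0.4502 0.0089] [0.5105 0.0528] [array([480.43,  30.68]), array([38.08, 56.41]), np.float64(83.08)]
lug [ 229  230   66   78 2848] 0.1581 [0.4683 0.0061] [0.494  0.0423] [array([478.87,  24.38]), array([35.53, 25.8 ]), np.float64(78.91)]
```

View pics/w3.png

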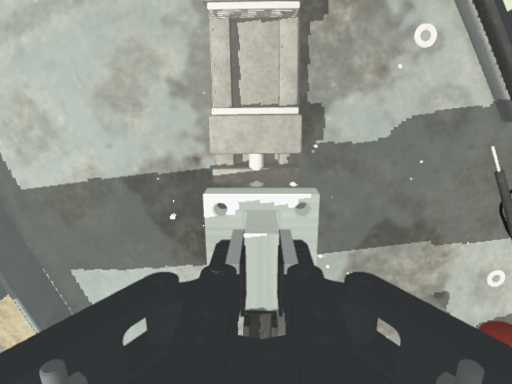

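Both jaws and rails show here: movable jaw top around (255,133), fixed jaw at (255,8), rails between. The measured jaw length and gap don't match the given sizes, so I check the height profile along the vice axis.

```bash
python3 - <<'E'
from h import *
a=np.radians(83.4);ey=np.array([np.cos(a),np.sin(a)]);ex=np.array([ey[1],-ey[0]]);O=np.array([.4866,.1202])
for n,P in(('wrist',cloud(cam('wrist'))),('top',np.load('top.npz')['P'])):
    d=P[...,:2]-O;u=d@ey*1000;v=d@ex*1000;k=(abs(abs(v)-25)<6)&(abs(u)<120)&(P[...,2]<.06)
    q=np.c_[u[k],P[...,2][k]*1000];print(n)
    b=np.round(q[:,0]/2)*2
    print(' '.join('%d:%.0f-%.0f(%d)'%(t,*np.percentile(q[b==t,1],[10,90]),(b==t).sum()) for t in np.unique(b)))
E
```

```text
wrist
-120:-1-0(7) -118:-1-0(10) -116:-1-0(7) -102:-1-0(13) -100:-1-1(55) -98:-1-1(60) -96:-1-2(40) -88:32-34(29) -86:33-35(70) -84:33-35(87) -82:33-35(72) -80:33-35(85) -78:33-35(85) -76:21-33(159) -74:21-23(71) -72:21-23(77) -70:21-23(76) -68:22-23(72) -64:45-46(14) -62:47-49(98) -60:47-49(92) -58:47-49(95) -56:47-49(92) -54:47-49(95) -52:47-49(102) -50:47-49(102) -48:47-49(101) -46:47-49(98) -44:47-49(95) -42:47-49(95) -40:47-49(102) -38:47-49(100) -36:46-48(96) -34:46-48(91) -32:22-48(101) -30:21-23(82) -28:21-23(92) -26:22-23(85) -24:21-23(87) -22:21-23(83) -20:21-23(96) -18:21-23(84) -16:21-23(86) -14:21-23(89) -12:21-23(93) -10:21-23(92) -8:21-23(85) -6:21-23(84) -4:21-23(91) -2:21-23(94) 0:21-23(94) 2:21-23(94) 4:21-23(90) 6:21-23(86) 8:21-23(96) 10:21-23(93) 12:21-23(100) 14:21-23(93) 16:22-23(98) 18:22-23(95) 20:21-23(99) 22:21-23(99) 24:21-23(98) 26:21-23(102) 28:21-23(98) 30:22-37(141) 32:23-47(376) 34:46-48(107) 36:45-47(66)
top
-120:0-3(4) -118:-3-1(5) -116:-2-2(8) -114:-2-3(8) -112:-1-2(7) -110:-1-8(9) -108:-1-28(10) -106:-2-33(10) -104:2-35(8) -102:-3-31(6) -100:-0-2(
[... 581 characters left out ...]
23(8) -6:20-23(8) -4:21-25(9) -2:21-25(5) 0:20-25(6) 2:20-25(9) 4:21-25(8) 6:20-23(8) 8:21-25(9) 10:21-24(8) 12:21-24(7) 14:20-23(8) 16:20-23(8) 18:22-25(3) 20:20-25(10) 22:20-25(6) 24:21-24(7) 26:21-25(10) 28:20-47(21) 30:23-50(18) 32:45-48(7) 34:42-48(6) 36:47-49(11) 38:47-51(9) 40:47-50(8) 42:47-48(8) 44:46-51(10) 46:47-51(7) 48:47-51(9) 50:48-50(8) 52:47-50(6) 54:43-46(2) 66:-2-4(4) 68:-1-1(7) 70:-2-5(10) 72:-0-9(9) 74:-0-4(7) 76:-1-7(6) 78:-2-4(7) 80:0-5(8) 82:-2-2(6) 84:-3--1(4) 86:-3-3(11) 88:-0-2(6) 90:-2-1(6) 92:-1--0(8) 94:-3-2(9) 96:-1-2(7) 98:-2-3(7) 100:-2-2(7) 102:-1-2(6) 104:-2-2(8) 106:-2-1(8) 108:-1-1(7) 110:-2-2(6) 112:-2-2(8) 114:-1-2(7) 116:-2-4(8) 118:-0-2(6) 120:-2-1(5)
```

Cross plate, rails and jaw tops fit a vice origin at u ≈ -26.5. The faces seem about 4 mm proud on both sides, and the gap centre is u ≈ -0.5 on either reading. I move the bracket over it.

```bash
python3 -m crank '[[2,25,0,0,0,0.006,0],[4,60,0,0,0,0.006,0],[7,95,0,0,0,0.006,0],[7,95,0,0,0,0.006,0],[7,95,0,0,0,0.006,0]]';python3 -m crank '[[0,0,-15,0,0,0,0],[0,0,-40,0,0,0,0],[0,0,-58,0,0,0,0],[0,0,-58,0,0,0,0],[0,0,-58,0,0,0,0]]'; python3 vice.py w4
python3 - <<'E'
from h import *
c=cam('side');cv2.imwrite('pics/s4.png',cv2.resize(c['frame'][190:290,180:310],(780,600),interpolation=cv2.INTER_CUBIC))
E
```

```text
clock: 5.35
position: [0.4862, 0.117, 0.1361]
tcp_rot: [3.135, -0.187, 0.001]
ft_force: [0.4, -0.5, -2.4]
width: 0.0131
clock: 5.85
position: [0.4864, 0.1154, 0.0782]
tcp_rot: [3.134, -0.191, 0.001]
ft_force: [0.4, 0.5, -1.9]
width: 0.0129
[0.4864 0.1154 0.0782] x-ang -6.961858035872425 z [ 0.    -0.002 -1.   ]
jaws [ 194  119  129   46 5619] 0.0477 [0.4575 0.1482] [0.5263 0.1783] [array([491.48, 163.58]), array([24.07, 68.22]), np.float64(83.1)]
jaws [245 308  34   8 268] 0.048 [0.4706 0.0562] [0.4912 0.0649] [array([480.87,  60.4 ]), array([ 7.12, 20.43]), np.float64(83.4)]
cross [238 316  48  23 856] 0.0337 [0.4617 0.0289] [0.4945 0.048 ] [array([478.26,  38.46]), array([19.24, 31.99]), np.float64(82.68)]
rails [208 165  23  23 509] 0.0221 [0.4569 0.1347] [0.4718 0.1506] [array([464.16, 142.71]), array([14.53, 13.91]), np.float64(82.61)]
rails [288 165  23  23 515] 0.0221 [0.5062 0.1288] [0.5211 0.1445] [array([513.87, 136.61]), array([14.7 , 14.11]), np.float64(84.3)]
plate [ 204  192  116   72 4373] 0.0697 [0.4587 0.1011] [0.5182 0.1449] [array([488.33, 123.32]), array([37.78, 56.43]), np.float64(82.76)]
lug [ 211  231  102   77 3157] 0.1001 [0.4684 0.0986] [0.5085 0.1346] [array([484.44, 118.61]), array([36.19, 35.33]), np.float64(54.14)]
```

View pics/s4.png

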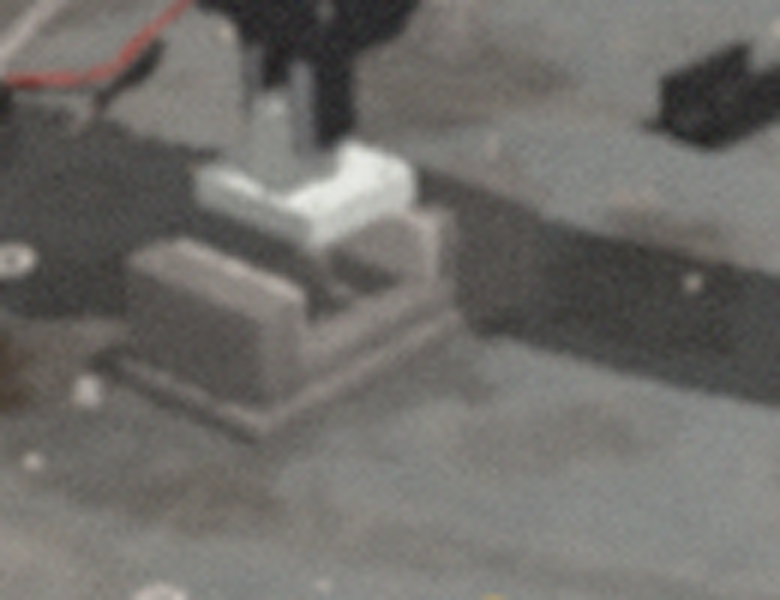

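The bracket hangs level above the gap between the two jaws. I trim its position and lower it.

```bash
python3 -m crank '[[-1,2,-4,0,-0.0,0.006,0],[-1,3,-12,0,0,0.006,0],[-1,3,-20,0,0,0.006,0],[-1,3,-26,0,0,0.006,0],[-1,3,-30,0,0,0.006,0]]';python3 -m crank '[[0,0,-3,0,0,0,0],[0,0,-5,0,0,0,0],[0,0,-6,0,0,0,0],[0,0,-6,0,0,0,0],[0,0,-6,0,0,0,0]]'; python3 vice.py w5
```

```text
clock: 6.45
position: [0.4857, 0.1192, 0.0481]
tcp_rot: [3.135, -0.18, 0.002]
ft_force: [-0.3, 0.4, -1.9]
width: 0.0132
clock: 6.95
position: [0.4854, 0.1193, 0.0427]
tcp_rot: [3.135, -0.179, 0.002]
ft_force: [-2.2, -0.5, 5.7]
width: 0.0129
[0.4854 0.1193 0.0427] x-ang -6.5494115918934765 z [ 0.001 -0.001 -1.   ]
jaws [ 182  132  159   56 8487] 0.0477 [0.4571 0.1483] [0.526  0.1789] [array([491.32, 163.4 ]), array([24.32, 68.12]), np.float64(83.52)]
jaws [ 238  309   48   30 1217] 0.0475 [0.4701 0.0737] [0.494  0.0905] [array([482.28,  81.8 ]), array([15.73, 23.74]), np.float64(81.42)]
cross [ 204  192  116   72 4234] 0.0341 [0.4574 0.1053] [0.5172 0.1486] [array([487.27, 127.12]), array([37.76, 56.48]), np.float64(83.53)]
rails [317 188   7  79 272] 0.022 [0.515  0.0964] [0.5213 0.1417] [array([517.96, 119.  ]), array([45.36,  2.94]), np.float64(85.01)]
plate [ 204  192  116   72 4335] 0.0342 [0.4574 0.1053] [0.5172 0.1486] [array([487.27, 127.12]), array([37.76, 56.48]), np.float64(83.53)]
lug [ 211  231   84   77 3015] 0.0646 [0.4675 0.1025] [0.5008 0.1383] [array([487.93, 121.16]), array([31.09, 36.46]), np.float64(22.07)]
```

The plate top reads z = 34 mm, which is rails plus plate, so the bracket is seated and about 5 mm short of the fixed face. I release it and retreat.

```bash
python3 -m crank '[[0,0,0,0,0,0,15],[0,0,0,0,0,0,35],[0,0,0,0,0,0,45],[0,0,0,0,0,0,45],[0,0,0,0,0,0,45]]';python3 -m crank '[[0,0,12,0,0,0,45],[0,0,35,0,0,0,45],[0,0,65,0,0,0,45],[0,0,80,0,0,0,20],[0,0,80,0,0,0,0]]'; python3 -m crank '[[-2,-20,0,0,0,0,0],[-5,-55,0,0,0,0,0],[-10,-90,0,0,0,0,0],[-10,-90,0,0,0,0,0],[-10,-90,0,0,0,0,0]]'; python3 vice.py w6
```

```text
clock: 7.5
position: [0.4855, 0.1192, 0.0427]
tcp_rot: [3.135, -0.179, 0.002]
ft_force: [0.4, 0.1, 0.5]
width: 0.0383
clock: 8.0
position: [0.4872, 0.1197, 0.1254]
tcp_rot: [-3.136, 0.18, -0.01]
ft_force: [0.1, -0.6, 0.1]
width: 0.01
clock: 8.5
position: [0.4768, 0.0289, 0.1251]
tcp_rot: [-3.136, 0.183, -0.009]
ft_force: [-0.0, 0.6, 0.3]
width: -0.0001
[0.4768 0.0289 0.1251] x-ang -6.691381014998001 z [ 0.006  0.    -1.   ]
jaws [ 203    0  110   15 1432] 0.0472 [0.4574 0.1482] [0.5245 0.1626] [array([490.55, 154.89]), array([ 8.02, 67.58]), np.float64(83.51)]
jaws [ 210  116   98   49 4569] 0.0479 [0.4475 0.0539] [0.5147 0.0921] [array([481.42,  73.19]), array([32.46, 66.13]), np.float64(84.11)]
cross [ 215   28   85   78 4515] 0.0343 [0.4564 0.0928] [0.5166 0.1486] [array([486.57, 120.76]), array([49.96, 56.67]), np.float64(83.45)]
cross [ 213  164   92   34 1644] 0.0338 [0.4439 0.0293] [0.5113 0.0549] [array([477.79,  42.05]), array([25.4 , 67.72]), np.float64(84.81)]
rails [212  22  20  80 341] 0.0221 [0.4529 0.1023] [0.4718 0.1554] [array([460.94, 128.07]), array([53.18, 13.47]), np.float64(80.47)]
rails [283  22  21  56 306] 0.0223 [0.5073 0.1119] [0.5214 0.1494] [array([513.11, 130.57]), array([36.8 , 14.16]), np.float64(85.49)]
rails [283  84  20  31 257] 0.0222 [0.5014 0.0859] [0.517 0.107] [array([509.44,  97.14]), array([21.2 , 14.15]), np.float64(83.57)]
lug [245 242  52  21 517] 0.1487 [0.4726 0.0356] [0.4922 0.0432] [array([482.95,  40.28]), array([ 4.36, 20.75]), np.float64(67.3)]
```

View pics/w6.png

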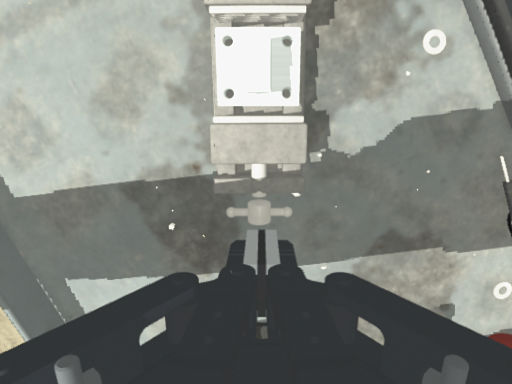

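The bracket sits centred and square on the rails at (256,65) in the wrist view, with its centre at (486.6,120.8) and angle 83.45°. Next I lower the closed fingers behind the movable jaw.

```bash
python3 -m crank '[[0,0,-25,0,0.006,0,0],[0,0,-60,0,0.006,0,0],[0,0,-83,0,0.006,0,0],[0,0,-83,0,0.006,0,0],[0,0,-83,0,0.006,0,0]]' ; python3 -m crank '[[1,6,0,0,0,0,0],[1,12,0,0,0,0,0],[2,15,0,0,0,0,0],[2,18,0,0,0,0,0],[2,18,0,0,0,0,0]]'
```

```text
clock: 9.05
position: [0.4771, 0.0314, 0.0421]
tcp_rot: [-3.135, 0.177, 0.001]
ft_force: [0.3, -0.1, 0.1]
width: 0.0003
clock: 9.55
position: [0.4794, 0.05, 0.0425]
tcp_rot: [-3.135, 0.176, -0.0]
ft_force: [0.1, -1.2, -0.2]
width: -0.0001
```

```bash
python3 -m crank '[[0,2,0,0,0,0,0],[0,4,0,0,0,0,0],[1,6,0,0,0,0,0],[1,8,0,0,0,0,0],[1,8,0,0,0,0,0]]' ; python3 -m crank '[[0,1,0,0,0,0,0],[0,2,0,0,0,0,0],[0,3,0,0,0,0,0],[0,4,0,0,0,0,0],[0,4,0,0,0,0,0]]'; python3 vice.py w7
```

```text
clock: 10.05
position: [0.4801, 0.058, 0.0425]
tcp_rot: [-3.135, 0.176, 0.0]
ft_force: [-0.8, -0.8, -0.6]
width: -0.0001
clock: 10.55
position: [0.4805, 0.0624, 0.0425]
tcp_rot: [-3.135, 0.175, -0.001]
ft_force: [0.9, -0.9, 0.2]
width: 0.0002
[0.4805 0.0624 0.0425] x-ang -6.394787976001359 z [ 0.     0.002 -1.   ]
jaws [ 172    0  173   51 8416] 0.0478 [0.4572 0.1479] [0.5254 0.1729] [array([490.97, 160.13]), array([18.5 , 68.12]), np.float64(83.72)]
jaws [  183   158   151    76 10471] 0.0479 [0.4493 0.0724] [0.517  0.1108] [array([483.43,  91.31]), array([33.1, 66.5]), np.float64(83.6)]
cross [ 194   52  129  104 8010] 0.0342 [0.4574 0.1044] [0.5177 0.1539] [array([487.49, 129.57]), array([44.56, 56.61]), np.float64(83.57)]
rails [ 199  229   28   40 1026] 0.0221 [0.445 0.046] [0.4625 0.0697] [array([454.04,  57.53]), array([23.32, 15.08]), np.float64(81.83)]
rails [292 229  27  40 923] 0.0221 [0.4976 0.04  ] [0.5121 0.0642] [array([504.54,  52.08]), array([23.39, 14.41]), np.float64(86.1)]
plate [ 193   52  133  105 8446] 0.0344 [0.4558 0.1041] [0.5195 0.1544] [array([487.68, 129.5 ]), array([44.66, 59.09]), np.float64(83.52)]
lug [ 238   60   40   97 3756] 0.0642 [0.4787 0.1103] [0.4961 0.1459] [array([487.44, 128.16]), array([34.22, 14.09]), np.float64(83.25)]
lug [227 242  70  21 665] 0.0664 [0.469  0.0694] [0.496  0.0765] [array([482.82,  73.31]), array([ 5.55, 27.24]), np.float64(82.4)]
```

The jaw has moved 18 mm and is carrying the bracket. The proud strips are top lips, so the real faces match the given ones, and about 2 mm remain. I push on in small steps.

```bash
python3 -m crank '[[0,0.5,0,0,0,0,0],[0,1,0,0,0,0,0],[0,1.5,0,0,0,0,0],[0,2,0,0,0,0,0],[0,2,0,0,0,0,0]]' ; python3 -m crank '[[0,0.5,0,0,0,0,0],[0,1,0,0,0,0,0],[0,1,0,0,0,0,0],[0,1,0,0,0,0,0],[0,1,0,0,0,0,0]]';python3 -m crank '[[0,0.5,0,0,0,0,0],[0,1,0,0,0,0,0],[0,1,0,0,0,0,0],[0,1,0,0,0,0,0],[0,1,0,0,0,0,0]]'
```

```text
clock: 11.1
position: [0.4806, 0.0645, 0.0425]
tcp_rot: [-3.135, 0.175, -0.001]
ft_force: [1.3, -1.5, -0.7]
width: 0.0002
clock: 11.6
position: [0.4806, 0.065, 0.0425]
tcp_rot: [-3.135, 0.176, -0.001]
ft_force: [2.3, -3.0, -0.1]
width: 0.0002
clock: 12.1
position: [0.4806, 0.0651, 0.0425]
tcp_rot: [-3.136, 0.177, -0.0]
ft_force: [1.9, -5.7, 0.9]
width: 0.0001
```

It's stopping at y ≈ 65. I press harder to confirm the stop is hard.

```bash
python3 -m crank '[[0,1,0,0,0,0,0],[0,2,0,0,0,0,0],[0,3,0,0,0,0,0],[0,4,0,0,0,0,0],[0,4,0,0,0,0,0]]'; python3 -m crank '[[0,2,0,0,0,0,0],[0,4,0,0,0,0,0],[0,6,0,0,0,0,0],[0,7,0,0,0,0,0],[0,7,0,0,0,0,0]]'
```

```text
clock: 12.6
position: [0.4805, 0.0653, 0.0425]
tcp_rot: [3.132, -0.182, -0.001]
ft_force: [2.4, -11.9, 1.0]
width: -0.0002
clock: 13.1
position: [0.4804, 0.0654, 0.0426]
tcp_rot: [3.123, -0.192, -0.003]
ft_force: [2.9, -19.1, 2.8]
width: -0.0001
```

```bash
python3 -m crank '[[0,4,0,0,0,0,0],[0,8,0,0,0,0,0],[0,10,0,0,0,0,0],[0,10,0,0,0,0,0],[0,10,0,0,0,0,0]]'; python3 -m crank '[[0,-8,0,0,0,0,0],[-1,-15,0,0,0,0,0],[-2,-20,0,0,0,0,0],[-2,-20,10,0,0,0,0],[-2,-20,35,0,0,0,0]]'; python3 -m crank '[[0,0,25,0,0,0,0],[0,0,65,0,0,0,0],[0,10,90,0,0,0,0],[0,15,90,0,0,0,0],[0,15,90,0,0,0,0]]'; python3 vice.py w8
python3 - <<'E'
from h import *
c=cam('wrist');P=cloud(c)
a=np.radians(83.5);ey=np.array([np.cos(a),np.sin(a)]);ex=np.array([ey[1],-ey[0]]);O=np.array([.4866,.1202])
d=P[...,:2]-O;u=d@ey*1000;v=d@ex*1000;k=(abs(v)<20)&(abs(v)>10)&(abs(u)<60)&(P[...,2]<.06)
q=np.c_[u[k],P[...,2][k]*1000];b=np.round(q[:,0])
print(' '.join('%d:%.0f-%.0f'%(t,*np.percentile(q[b==t,1],[10,90])) for t in np.unique(b)))
cv2.imwrite('pics/w8c.png',cv2.resize(c['frame'][0:190,150:370],(695,600),interpolation=cv2.INTER_CUBIC))
E
```

```text
clock: 13.6
position: [0.4802, 0.0656, 0.0428]
tcp_rot: [3.111, -0.205, -0.006]
ft_force: [4.4, -24.9, 2.7]
width: -0.0002
clock: 14.1
position: [0.4767, 0.0467, 0.0772]
tcp_rot: [3.112, -0.202, -0.012]
ft_force: [-0.8, -0.3, 0.1]
width: 0.0
clock: 14.6
position: [0.4768, 0.0636, 0.1681]
tcp_rot: [3.114, -0.197, -0.009]
ft_force: [-1.0, 0.3, -2.0]
width: -0.0001
[0.4768 0.0636 0.1681] x-ang -7.2496006648063025 z [-0.007 -0.021 -1.   ]
jaws [ 218   39   91   35 2921] 0.0478 [0.4573 0.1483] [0.5258 0.1785] [array([491.32, 163.49]), array([24.27, 67.83]), np.float64(83.66)]
jaws [ 224  127   82   41 3193] 0.0478 [0.45   0.0752] [0.5171 0.1135] [array([483.82,  94.4 ]), array([32.38, 65.72]), np.float64(84.2)]
cross [ 229   75   26   52 1106] 0.0342 [0.4582 0.1113] [0.4816 0.1538] [array([469.72, 132.58]), array([40.65, 19.81]), np.float64(83.49)]
cross [ 256   74   43   52 1170] 0.0343 [0.4839 0.1076] [0.5173 0.1517] [array([498.83, 129.66]), array([41.19, 33.72]), np.float64(84.35)]
cross [ 228  167   76   51 1355] 0.0337 [0.4439 0.0296] [0.5117 0.0759] [array([476.54,  40.6 ]), array(
[... 781 characters left out ...]
:47-49 -20:47-49 -19:48-49 -18:48-49 -17:47-49 -16:47-49 -15:46-48 -14:45-48 -13:46-48 -12:46-48 -11:46-48 -10:34-48 -9:22-35 -8:20-35 -7:22-35 -6:22-35 -5:22-35 -4:22-35 -3:33-35 -2:33-35 -1:33-35 0:33-35 1:33-35 2:33-35 3:33-35 4:33-35 5:34-35 6:33-35 7:34-36 8:34-35 9:33-35 10:34-35 11:34-35 12:33-35 13:33-35 14:33-35 15:34-35 16:33-35 17:33-35 18:33-35 19:33-35 20:33-35 21:34-35 22:33-35 23:33-35 24:33-35 25:33-35 26:22-35 27:22-35 28:22-35 29:22-35 30:31-38 31:35-46 32:46-48 33:46-48 34:47-48 35:46-48 36:45-48 37:47-48 38:47-49 39:47-49 40:47-49 41:47-49 42:47-49 43:47-49 44:47-49 45:47-49 46:48-49 47:48-49 48:48-49 49:47-49 50:48-49 51:47-49 52:47-49 53:47-49 54:47-49 55:46-48 56:44-45
```

View pics/w8c.png

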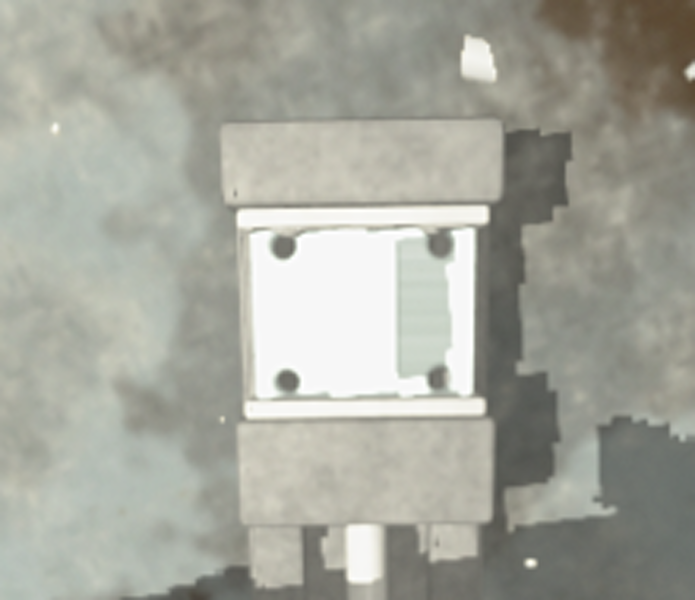

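The bracket is squarely between the jaws. The plate runs under the lip on both sides, with no gap to be seen at either end. The jaw's back moved from u ≈ -64.5 to ≈ -43, which gives q ≈ 10 mm, as expected when clamped. The robot is clear, so I hand in.

```bash
python3 -c "
from workcell import env
print(env.close_job(), env.observe()['clock'])"
```

```text
the job is handed in; nothing more can be done
the job is handed in; nothing more can be done
```

The bracket is clamped between the vice jaws and the job is handed in, at about 14.7 s of the 42 s allowed. I gripped it by the lug, set it on the rails with the lug running from jaw to jaw, and let go. I then pushed the movable jaw from behind until it stopped.

**Checks that agreed**
- **Seating:** the plate top read z ≈ 34 mm, which is rails plus plate thickness. After release the bracket lay within about 0.5° of the vice axis and under 1 mm off its centre line.
- **Hard stop:** the jaw stopped at tool y ≈ 65 mm. The push force rose to about 25 N with under 1 mm of further movement, well below the force limits.
- **Jaw position:** the jaw moved about 21.5 mm, to an opening of about 10 mm, which is the value given for 50 mm clamped.
- **Clearance:** the gripper was lifted clear, with the tool at z ≈ 168 mm, before handing in.

**Checks that disagreed or were not made**
- **Jaw gap:** at first it read about 63 mm instead of 71 mm or more, and the movable jaw looked about 4 mm too long. I take this to be lips about 4 mm deep along the tops of both jaw faces.
- **Plate ends:** those lips hide both ends of the plate from above. That there is no gap rests on the force and the jaw position, not on seeing the contact.
- **Bystander blocks:** I did not measure the channel block and the vee block again. The held bracket passed well above their height.

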